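# Square a stack of spacer plates, load it on the indexing dial and index it under the gauge

### The job

The four spacer plates lie in a ragged stack in the blue tray. Square the stack and lay it, in the same order with its edges flush, flat on the empty nest at the front of the indexing dial, then gently index the dial by its red knob one notch clockwise (seen from above), so that the stack comes to rest under the gauge, still flush. The dial must still be at its first notch while you load it; do not bump the gauge, do not run past its notch, and leave the flange, the red bin and the brush where they are.

Things in the scene. Friction and masses are not known exactly. Their poses are not given: they have to be found in the camera images.
- plate1: Bottom plate of the stack, bare aluminium. Loose aluminium spacer plate, 60 x 44 x 5 mm, about 40 g (mass and friction vary); origin at the centre of its underside, x along its 60 mm length, z up. The stack of four is 20 mm high.
- plate2: Second plate from below, gold anodised. Loose aluminium spacer plate, 60 x 44 x 5 mm, about 40 g (mass and friction vary); origin at the centre of its underside, x along its 60 mm length, z up.
- plate3: Third plate from below, bare aluminium. Loose aluminium spacer plate, 60 x 44 x 5 mm, about 40 g (mass and friction vary); origin at the centre of its underside, x along its 60 mm length, z up.
- plate4: Top plate, gold anodised. Loose aluminium spacer plate, 60 x 44 x 5 mm, about 40 g (mass and friction vary); origin at the centre of its underside, x along its 60 mm length, z up.
- tray: Fixed blue tray (left or right), 130 x 100 x 6 mm foot. Stack lies on its central pedestal, 46 (x) x 36 (y) mm, top 22 mm up, plate length along tray x, off-centre to 7 mm, askew to 0.08 rad. End walls 70 mm wide, 34 mm high, inner faces 39 mm from centre along x, leave fingers no room at the plates' ends: here grip across the 44 mm width (tray y) only. Origin on the bench under its centre.
- setting_block: Fixed yellow block (on the other side) for putting the stack down and taking it again the other way: same 130 x 100 x 6 mm foot and 46 (x) x 36 (y) mm pedestal, top 22 mm above the bench, no walls. The plates overhang it all round, so fingers reach below their edges. Origin on the bench under its centre.
- nest (a point): Nest to load, turns with the dial: top centre of a black pedestal 46 (x, radial) x 36 mm, 74 mm above the bench, 90 from the axis; at joint 0 x points to the axis. Orange walls 30 mm long, 5 thick, inner faces 27 mm from centre along y, rise 12 mm higher: no room for fingers, so lay the stack between them, length along x, held by its ends. Two like nests stay empty.
- base: Fixed base of the indexing dial: 200 x 200 mm foot under a drum. Origin on the bench under the dial's axis; its x points away from the robot at yaw 0, its y to the gauge station. It carries the gauge and the dial: an aluminium disc of 125 mm radius whose upper face is 58 mm above the bench.
- dial_table (a joint): Angle of the dial (rad), growing clockwise seen from above. Spring-like notches at 0 (nest in front), 1.571 (nest under the gauge) and 3.142 (far, not used). Leaving a notch takes about 0.5 N m; past halfway the dial is drawn into the next notch, to within 0.02 rad. Easiest: hold the knob all the way round to the notch; the stack is held on the nest by friction only.
- knob_top (a point): Top centre of the red knob that turns the dial: an upright round grip 22 mm in diameter and 38 mm high on a thin stem, 100 mm from the dial's axis, its top 111 mm above the bench. At joint value 0 it is on the dial's right (-y of the base), at 1.571 at the front (-x of the base).
- gauge_tip (a point): Brass tip of the comparator gauge, 119 mm above the bench, straight above the left station (base y = +90 mm); a loaded stack passes 25 mm below it. Its arm runs outward to a column 22 mm thick and 177 mm high, 205 mm from the dial's axis; its round black case (52 mm wide, white face up, top 176 mm above the bench) sits over the tip.
- flange: Bystander: loose turned steel flange, 90 mm in diameter, 34 mm high, beyond the dial on the right. Origin at the centre of its underside.
- red_bin: Bystander: small open red bin, 100 x 140 x 60 mm, beyond the dial on the left. Origin at the centre of its underside.
- brush: Bystander: bench brush with wooden handle, lying beyond the dial.
Mind the look-alikes: they are no part of the job. What is shaped like the plate4 but turquoise is not meant.

How it is judged:
By the outcome, as a careful person would: the job done as asked, in the order asked, and still so for the second after the job is handed in, with the robot touching nothing.
It also fails if it takes over 72 s, if anything falls off the work surface, if the arm or the gripper's body presses on something with over 40 N, if the wrist force passes 120 N, or if a joint passes its speed limit or range.

### The arm

A 6-joint arm with a two-finger parallel gripper is mounted at the origin on the work surface. World frame = base frame: x ahead of the robot, y to its left, z up, the work surface at z = 0. Lengths are in m, angles in rad, forces in N, time in s.
With the tool pointing down it reaches from about 0.4 to 0.825 m from the base axis. Payload 7 kg.
Tool frame: the origin (TCP) lies on the centre line of the jaws, within the pads' length; the fingertips stand 14 mm ahead of it and the grasp point (between the pads) lies 5 mm behind it; z points along the fingers, y is the line along which they close (so a half turn about z gives the same grasp; the last joint's range is limited). The gripper opens to 88 mm and grips with 3 to 60 N. Pads are 19 mm wide; open, the fingers measure 130 mm over their backs; the gripper's body (78 mm by 193 mm) begins 47 mm behind the grasp point.
Start: joints at [-0.961, 0.359, 0.012, 0, -1.224, -0.288], TCP at [0.213, -0.64, 0.241] pointing down, gripper open.
Joint ranges: [-3.07, 3.07], [-1.43, 2.12], [-1.02, 1.25], [-3.03, 1.67], [-3.05, -0], [-3.03, 3.03]. Speed limits (rad/s): [2.39, 2.39, 3.01, 3.14, 3.14, 3.14].

### API

Orientations are given as [roll, pitch, yaw] about the fixed x, y, z axes, in that order (R = Rz(yaw) Ry(pitch) Rx(roll)).
In Python, from station import arm gives the robot as it stands.
- The arm moves only by the tool move_arm, never from a script. Its argument "rows" is a list of rows, each an object with "translation": the shift along the tool's x, y, z in cm, a list of three; "rot": the turn, a rotation vector about the tool's x, y, z in degrees, a list of three; "hand": the closure, from 0 (fully open) to 1 (shut). A call has 1 to 8 rows; each row is the pose to reach, as a shift and turn from the pose commanded when the call began, along the tool's axes at that moment; what a row does not reach only later rows make up. A row lasts 1/12 s, in which the tool goes at most 41.7 mm and 7.16 degrees, less where a joint would pass 70% of its speed; a pose out of reach is approached as far as the arm can. A call with a gripper value outside its range is refused whole. The fingers move at their own pace and stop on an object; "squeeze" is the grip in N (left out, the last holds). Time passes only in rows, so rows that repeat a pose let the fingers close. It gives the time, the measured TCP pose, the force, the opening and the grip force at its end, in the units of the state.
- arm.get_state(): the state, without advancing time (a new reading comes with each control period).
- arm.grab_frame(name): name is "scene" or "side" or "wrist"; returns (picture, depth): 480x640x3 uint8, red, green, blue; 480x640 float32, m along the optical axis (not along the pixel's ray), 0 where there is no reading.
- arm.camera_params(name): a dict with "vfov" (degrees; the focal length in pixels is half the picture's height over the tangent of half this angle, whatever the lens; pixels are square), "cx", "cy" (the principal point, pixels), "position" and "orientation" of the camera in the world; the wrist camera has in their place "tool_from_camera" (4x4, takes a point from camera to tool coordinates, whose origin is the TCP and whose axes are the flange's). Camera axes: x right, y down, z forward; pixel columns grow to the right and rows downward; lengths in m; the calibration is good to about 2 mm. A picture is of the moment at which its call begins: read the wrist's pose just before it. camera_params takes no time and is no camera call.
- arm.job_done(): hands the job in; it is judged then, once.
Trained networks look in the newest picture that a camera, given by its name, has taken for a name from the list of things; names that differ only in an ending like _2 or _b are one class to them, and where a whole thing is asked for, a point or a joint stands for the part that bears it (a point fixed in the world has none). Each returns a list of dicts, best first, with "p" (0 to 1); they miss things now and then, are a little off and sometimes report something else, mostly with a low value. They report only what shows in the picture. A call takes as long as a camera call. They do not tell look-alikes from the thing itself.
- arm.search_frame(label, camera): "point" ([x, y, z] in m, in the coordinates of the camera as it stood for that picture, good to about 4 mm: the middle of the surface that is visible of it).
- arm.pinpoint(label, camera): "point" ([x, y, z] in m, in the coordinates of the camera as it stood for that picture, good to about 4 mm: a listed point, or the origin of a listed thing).
The state is a dict: "t": time; "q": joint angles; "qd": joint speeds; "joint_efforts": joint torques, N m; "eef_pos": TCP position; "ee_rot": TCP orientation; "force": force on the tool from outside, world axes, zero at the start; "moment": the same for the moment, N m; "width": finger opening in m; "gripper_force": force on a finger pad.
Only numpy, scipy, OpenCV 4.12 (cv2) and the standard library are available. Lean on these libraries where they do the work, as an engineer would, in place of code of your own. Each camera call takes 0.05 s, during which the arm holds its last target. There are 200 camera calls.

## Working session

There is one attempt and no reset: what is moved stays moved. The work goes in short steps, Python scripts to look and compute and a tool call to move; the robot and the scene stay as the last step left them, time stands still between calls to the robot, and variables do not carry over. Pictures are saved under pics/ and viewed, at most 10 in all, crops included, and the job is handed in when it is done.

Besides the shell and the picture viewer there is one more tool, called as name(argument=value, ...), one argument or row to a line, values as JSON. move_arm: Moves the arm, as the interface text tells. Its arguments: {"type":"object","properties":{"rows":{"type":"array","items":{"type":"object","properties":{"translation":{"type":"array","items":{"type":"number"}},"rot":{"type":"array","items":{"type":"number"}},"hand":{"type":"number"}}}},"squeeze":{"type":"number"}},"required":["rows"]}

```bash
mkdir -p pics; ls; cat > h.py <<'E'
from station import arm
import numpy as np, cv2
from scipy.spatial.transform import Rotation as R
def rot(o):
    o=np.array(o)
    if o.shape==(3,3): return o
    return R.from_euler('xyz',o).as_matrix() if o.size==3 else R.from_quat(o).as_matrix()
def pose(name):
    p=arm.camera_params(name)
    if name=='wrist':
        s=arm.get_state(); T=np.eye(4);T[:3,:3]=rot(s['ee_rot']);T[:3,3]=s['eef_pos']
        return T@np.array(p['tool_from_camera'])
    T=np.eye(4);T[:3,:3]=rot(p['orientation']);T[:3,3]=p['position'];return T
def W(T,p): return T[:3,:3]@np.array(p)+T[:3,3]
def cloud(name,T,d):
    p=arm.camera_params(name);f=240/np.tan(np.radians(p['vfov']/2))
    v,u=np.mgrid[:480,:640]
    P=np.stack([(u-p['cx'])/f*d,(v-p['cy'])/f*d,d],-1)
    return P@T[:3,:3].T+T[:3,3]
def proj(name,T,X):
    p=arm.camera_params(name);f=240/np.tan(np.radians(p['vfov']/2))
    c=(np.array(X)-T[:3,3])@T[:3,:3]
    return c[...,:2]/c[...,2:]*f+[p['cx'],p['cy']]
def save(n,im): cv2.imwrite('pics/'+n,cv2.cvtColor(im,cv2.COLOR_RGB2BGR))
E
python3 - <<'E'
from h import *
print(arm.get_state())
for c in ('scene','side','wrist'):
    print(c,arm.camera_params(c))
T={}
ims=[]
for c in ('scene','side'):
    T[c]=pose(c); im,d=arm.grab_frame(c); ims.append(im)
    np.savez(c,im=im,d=d)
    for l in ('plate4','plate1','tray','setting_block','nest','base','knob_top','gauge_tip','flange','red_bin','brush'):
        r=arm.pinpoint(l,c)
        print(c,l,[(round(x['p'],2),W(T[c],x['point']).round(3)) for x in r[:3]])
save('a.png',np.vstack(ims)[:, :][:960]) if 0 else None
save('scene.png',ims[0]);save('side.png',ims[1])
E
```

```text
pics
{'t': 0.0, 'q': array([-9.60900388e-01,  3.59374907e-01,  1.10722716e-02, -3.75832053e-04,
       -1.22410799e+00, -2.88114918e-01]), 'qd': array([ 1.63168697e-03, -1.73465286e-03,  3.44281932e-04, -3.99812854e-04,
       -2.81829361e-04, -3.40609465e-05]), 'joint_efforts': array([-4.81436982e-04, -5.82714915e+01,  2.93051952e+01,  6.99681357e+00,
        6.84410290e-03, -1.57301256e-04]), 'eef_pos': array([ 0.21331886, -0.6399124 ,  0.23963163]), 'ee_rot': array([ 3.13994449e+00, -1.19999041e-04, -2.81993952e+00]), 'force': array([0.93563976, 0.78285078, 0.82232156]), 'moment': array([0.07442768, 0.03534923, 0.05244968]), 'gripper_force': 0.0, 'width': 0.08759479665703934}
scene {'vfov': 51.451706582124196, 'cx': 322.04081313174106, 'cy': 243.54500033325564, 'position': array([1.15106143, 0.23800355, 1.02947047]), 'orientation': array([-2.52918422, -0.01272968,  2.04389772])}
side {'vfov': 54.19460834690818, 'cx': 312.88340865645927, 'cy': 223.6926265105714, 'position': array([ 0.48721191, -0.69776421,  0.7810859 ]), 'orientation': array([-2.36978289, -0.0129747 , -0.09509033])
[... 1636 characters left out ...]
,  0.03 ]))]
side tray [(0.75, array([ 0.429, -0.303,  0.   ]))]
side setting_block [(0.73, array([ 0.447,  0.32 , -0.003])), (0.59, array([ 0.433, -0.304,  0.039]))]
side nest [(0.67, array([ 0.514, -0.061,  0.073]))]
side base [(0.84, array([ 0.603, -0.055, -0.004]))]
side knob_top [(0.74, array([ 0.614, -0.149,  0.114])), (0.67, array([ 0.433, -0.303,  0.04 ])), (0.53, array([0.591, 0.04 , 0.119]))]
side gauge_tip [(0.64, array([0.592, 0.038, 0.12 ]))]
side flange [(0.65, array([ 0.754, -0.263,  0.   ]))]
side red_bin [(0.74, array([0.759, 0.271, 0.002]))]
side brush [(0.85, array([ 0.805, -0.041,  0.003])), (0.52, array([ 0.615, -0.149,  0.113])), (0.33, array([ 0.438, -0.305,  0.026]))]
```

View pics/scene.png

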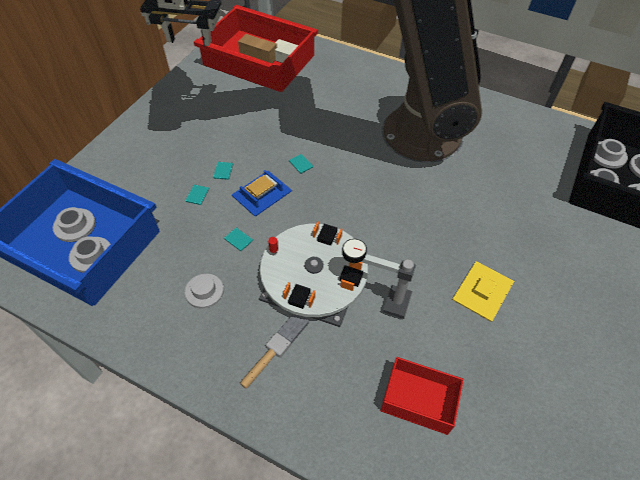

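View pics/side.png

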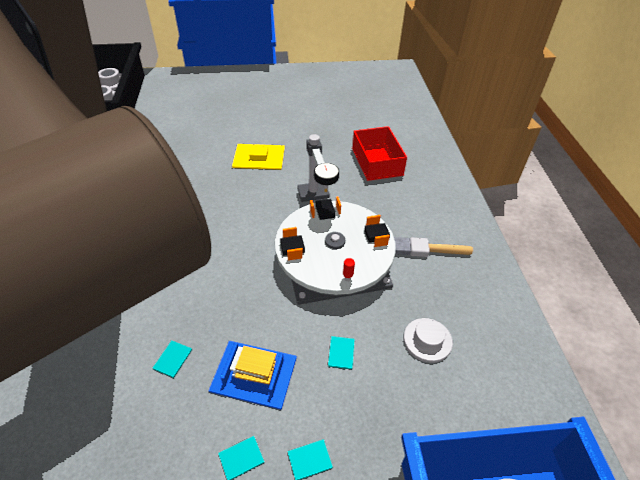

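Scene: blue tray with the stack at (262,188), dial centre (314,265), red knob (273,243), gauge (355,250), yellow block (484,290). In the side view the stack is at (255,368), and the turquoise plates are decoys. Next I'll get the yaws from the depth clouds.

```bash
cat >> h.py <<'E'
def rect(P):
    """min-area rectangle of xy points -> centre, (long,short), yaw of long side"""
    r=cv2.minAreaRect((P[:,:2]*1000).astype(np.float32)); (c,(w,h),a)=r
    if w<h: w,h,a=h,w,a+90
    a=(a+90)%180-90
    return np.round(c,1),(round(w,1),round(h,1)),round(a,2)
def biggest(m):
    n,l,s,_=cv2.connectedComponentsWithStats(m.astype(np.uint8)); return l==1+np.argmax(s[1:,4])
E
python3 - <<'E'
from h import *
for c in ('scene','side'):
    z=np.load(c+'.npz'); im=z['im'];C=cloud(c,pose(c),z['d'])
    hsv=cv2.cvtColor(im,cv2.COLOR_RGB2HSV);H,S,V=hsv[...,0],hsv[...,1],hsv[...,2]
    near=lambda x,y,r:np.hypot(C[...,0]-x,C[...,1]-y)<r
    m=(H>105)&(H<125)&(S>120)&near(.43,-.302,.1); print(c,'tray',rect(C[m]),m.sum())
    m=(H>20)&(H<35)&(S>120)&near(.445,.322,.1); print('block',rect(C[m&(C[...,2]<.012)]), 'top',rect(C[m&(C[...,2]>.019)]),np.median(C[m&(C[...,2]>.019)][:,2]))
    m=near(.435,-.302,.05)&(H>12)&(H<35)&(S>80)&(C[...,2]>.038); print('gold',rect(C[m]),np.percentile(C[m][:,2],[5,50,95]))
    m=near(.513,-.06,.04)&(V<60)&(C[...,2]>.065)&(C[...,2]<.08); m=biggest(m);print('nest',rect(C[m]),np.median(C[m][:,2]))
    m=near(.605,-.053,.14)&(abs(C[...,2]-.058)<.006); e,_=cv2.minEnclosingCircle((C[m][:,:2]*1000).astype(np.float32)),0; print('disc',e,np.median(C[m][:,2]))
    m=near(.605,-.053,.03)&(C[...,2]>.061); print('hub',C[m].max(0),C[m].min(0))
    m=near(.613,-.15,.03)&(C[...,2]>.106)&(S>120); print('knob',C[m].mean(0),np.percentile(C[m][:,2],95))
E
```

```text
scene tray (array([ 427.6, -304.3]), (132.3, 113.7), -17.93) 967
block (array([446.8, 320.8]), (133.2, 100.9), -7.62) top (array([446.7, 322.1]), (48.9, 35.8), -7.72) 0.022289590432556183
gold (array([ 435.7, -296.3]), (61.6, 48.1), -15.99) [0.0392274  0.04272217 0.04583522]
nest (array([514.6, -59.3]), (47.5, 36.3), 6.9) 0.0747021339707602
disc ((602.7003784179688, -49.416175842285156), 126.16873931884766) 0.05892650264520943
hub [ 0.63343196 -0.0265077   0.07518373] [ 0.57530601 -0.08280389  0.06103548]
knob [ 0.61607836 -0.14781722  0.11102034] 0.11403151200086875
side tray (array([ 430.3, -301.2]), (130.1, 105.6), -18.93) 2695
block (array([448.2, 323.4]), (130.3, 113.3), -7.89) top (array([446.8, 318.8]), (45.4, 42.7), -9.86) 0.022044774804052425
gold (array([ 435.6, -299.1]), (59.4, 45.1), -19.5) [0.04024128 0.04253731 0.04469924]
nest (array([513.4, -64. ]), (45.2, 36.3), 6.2) 0.07417672227164918
disc ((602.6205444335938, -52.95120620727539), 125.82108306884766) 0.058359010016653
hub [ 0.62321117 -0.03170455  0.07498103] [ 0.5781389  -0.07946455  0.06128338]
knob [ 0.61451066 -0.15420085  0.11046037] 0.11302264407708268
```

```bash
cat >> h.py <<'E'
def go(xyz,yaw):
    s=arm.get_state(); R0=rot(s['ee_rot']); Rt=R.from_euler('xyz',[np.pi,0,np.radians(yaw)]).as_matrix()
    print('t',round(s['t'],2),'trans cm',(R0.T@(np.array(xyz)-s['eef_pos'])*100).round(2),'rot',np.degrees(R.from_matrix(R0.T@Rt).as_rotvec()).round(1),
     'F',s['force'].round(1),'w',round(s['width'],4))
E
python3 -c "
from h import *
go([.435,-.299,.16],-198.4)"
```

```text
t 1.2 trans cm [-31.81  25.37   8.05] rot [ 0.  -0.  36.8] F [ 0.4 -0.5 -0.1] w 0.0882
```

move_arm(
  rows=[
    {"translation":[-31.8,25.4,8],"rot":[0,0,36.8],"hand":0},
    {"translation":[-31.8,25.4,8],"rot":[0,0,36.8],"hand":0},
    {"translation":[-31.8,25.4,8],"rot":[0,0,36.8],"hand":0},
    {"translation":[-31.8,25.4,8],"rot":[0,0,36.8],"hand":0},
    {"translation":[-31.8,25.4,8],"rot":[0,0,36.8],"hand":0},
    {"translation":[-31.8,25.4,8],"rot":[0,0,36.8],"hand":0},
    {"translation":[-31.8,25.4,8],"rot":[0,0,36.8],"hand":0},
    {"translation":[-31.8,25.4,8],"rot":[0,0,36.8],"hand":0},
  ],
)

```text
t: 1.87
eef_pos: [0.387, -0.3724, 0.1782]
ee_rot: [-3.141, 0.001, 2.821]
force: [1.2, -0.9, 0.8]
width: 0.0875
gripper_force: 0.0
```

```bash
python3 -c "
from h import *
go([.435,-.299,.16],-198.4)"
```

```text
t 1.87 trans cm [-2.24  8.48  1.82] rot [-0.  0.  0.] F [ 1.2 -0.9  0.8] w 0.0875
```

move_arm(
  rows=[
    {"translation":[-2,7.7,1.6],"rot":[0,0,0],"hand":0},
    {"translation":[-2,7.7,1.6],"rot":[0,0,0],"hand":0},
    {"translation":[-2,7.7,1.6],"rot":[0,0,0],"hand":0},
    {"translation":[-2,7.7,1.6],"rot":[0,0,0],"hand":0},
    {"translation":[-2,7.7,1.6],"rot":[0,0,0],"hand":0},
  ],
)

```text
t: 2.28
eef_pos: [0.4297, -0.307, 0.1624]
ee_rot: [-3.141, 0.0, 2.822]
force: [-0.7, -0.1, 0.1]
width: 0.0877
gripper_force: 0.0
```

```bash
cat > look.py <<'E'
from h import *
import sys
T=pose('wrist'); im,d=arm.grab_frame('wrist'); np.savez(sys.argv[1],im=im,d=d,T=T); save(sys.argv[1]+'.png',im)
C=cloud('wrist',T,d); hsv=cv2.cvtColor(im,cv2.COLOR_RGB2HSV);H,S,V=hsv[...,0],hsv[...,1],hsv[...,2]
near=lambda x,y,r:np.hypot(C[...,0]-x,C[...,1]-y)<r
E
python3 - w1 <<'E'
from look import *
m=(H>105)&(H<125)&(S>120)&near(.43,-.302,.1)
for a,b in ((.0,.012),(.03,.04)): k=m&(C[...,2]>a)&(C[...,2]<b); print('tray',a,rect(C[k]),k.sum(),np.median(C[k][:,2]))
s=near(.435,-.302,.06)&((S<60)|((H>12)&(H<35)))&(C[...,2]>.024)&(C[...,2]<.05)
g=s&(H>12)&(H<35)&(S>80)&(C[...,2]>.038)
print('gold',rect(C[g]),np.median(C[g][:,2]))
for a in (.0245,.0295,.0345,.0395): k=s&(C[...,2]>a)&(C[...,2]<a+.005); print(a,k.sum(),rect(C[k]) if k.sum()>5 else '')
print(rect(C[s]))
for l in ('plate1','plate2','plate3','plate4','tray'):
    print(l,[(round(x['p'],2),W(T,x['point']).round(3)) for x in arm.pinpoint(l,'wrist')[:4]])
E
```

```text
tray 0.0 (array([ 430.6, -302.1]), (132.5, 101.2), -19.03) 13128 0.0070379585702451675
tray 0.03 (array([ 429.3, -302.1]), (90.3, 70.0), -18.99) 2015 0.03489786784243515
gold (array([ 435.2, -298.8]), (60.5, 44.6), -19.64) 0.04303190405634058
0.0245 78 (array([ 434.6, -301.7]), (68.8, 54.2), -18.33)
0.0295 961 (array([ 434.1, -306. ]), (75.2, 51.5), -10.25)
0.0345 1103 (array([ 416.6, -310. ]), (85.9, 39.1), -57.88)
0.0395 6023 (array([ 431.3, -296.8]), (69.2, 43.8), -19.01)
(array([ 432.1, -301.3]), (74.6, 54.4), -17.83)
plate1 [(0.78, array([ 0.514, -0.451,  0.002])), (0.62, array([ 0.412, -0.436, -0.   ])), (0.61, array([ 0.591, -0.276,  0.001]))]
plate2 [(0.78, array([ 0.514, -0.451,  0.002])), (0.62, array([ 0.412, -0.436, -0.   ])), (0.61, array([ 0.591, -0.276,  0.001]))]
plate3 [(0.78, array([ 0.514, -0.451,  0.002])), (0.62, array([ 0.412, -0.436, -0.   ])), (0.61, array([ 0.591, -0.276,  0.001]))]
plate4 [(0.78, array([ 0.514, -0.451,  0.002])), (0.62, array([ 0.412, -0.436, -0.   ])), (0.61, array([ 0.591, -0.276,  0.001]))]
tray [(0.36, array([ 0.437, -0.3  ,  0.036]))]
```

View pics/w1.png

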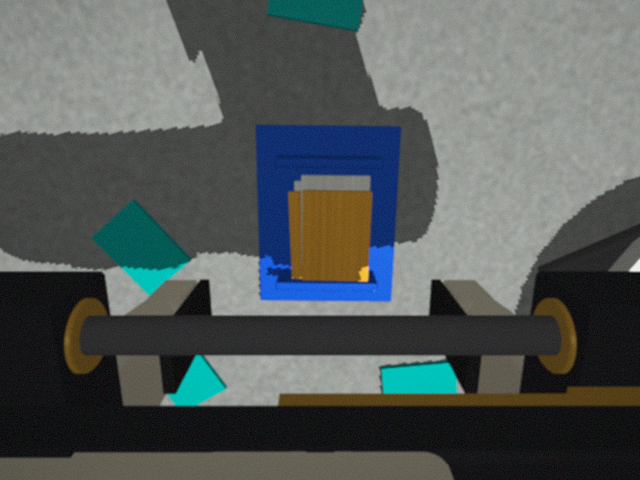

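```bash
python3 -c "
from h import *
go([.4335,-.2995,.027],-199.0)"
```

```text
t 2.58 trans cm [-0.16  0.96 13.53] rot [0.  0.  0.5] F [-0.  -0.3  0.6] w 0.0872
```

move_arm(
  rows=[
    {"translation":[-0.15,0.95,3],"rot":[0,0,0.5],"hand":0},
    {"translation":[-0.15,0.95,6],"rot":[0,0,0.5],"hand":0},
    {"translation":[-0.15,0.95,8.5],"rot":[0,0,0.5],"hand":0},
    {"translation":[-0.15,0.95,10.5],"rot":[0,0,0.5],"hand":0},
    {"translation":[-0.15,0.95,12],"rot":[0,0,0.5],"hand":0},
    {"translation":[-0.15,0.95,13],"rot":[0,0,0.5],"hand":0},
    {"translation":[-0.15,0.95,13.5],"rot":[0,0,0.5],"hand":0},
    {"translation":[-0.15,0.95,13.5],"rot":[0,0,0.5],"hand":0},
  ],
  squeeze=8,
)

```text
t: 3.25
eef_pos: [0.4333, -0.2989, 0.0264]
ee_rot: [-3.141, -0.002, 2.812]
force: [-0.6, 0.2, -0.2]
width: 0.0874
gripper_force: 0.0
```

```bash
python3 -c "
from h import *
go([.4335,-.2995,.027],-199.0)"
```

```text
t 3.25 trans cm [-0.04 -0.05 -0.06] rot [-0.  -0.1  0.1] F [-0.6  0.2 -0.2] w 0.0874
```

move_arm(
  rows=[
    {"translation":[0,0,0],"rot":[0,0,0],"hand":0.3},
    {"translation":[0,0,0],"rot":[0,0,0],"hand":0.35},
    {"translation":[0,0,0],"rot":[0,0,0],"hand":0.4},
    {"translation":[0,0,0],"rot":[0,0,0],"hand":0.44},
    {"translation":[0,0,0],"rot":[0,0,0],"hand":0.48},
    {"translation":[0,0,0],"rot":[0,0,0],"hand":0.52},
    {"translation":[0,0,0],"rot":[0,0,0],"hand":0.6},
    {"translation":[0,0,0],"rot":[0,0,0],"hand":0.7},
  ],
  squeeze=15,
)

```text
t: 3.92
eef_pos: [0.434, -0.2991, 0.0276]
ee_rot: [-3.141, 0.0, 2.813]
force: [-0.7, -2.5, 5.1]
width: 0.0439
gripper_force: 15.0
```

move_arm(
  rows=[
    {"translation":[0,0,0],"rot":[0,0,0],"hand":0.8},
    {"translation":[0,0,0],"rot":[0,0,0],"hand":0.9},
    {"translation":[0,0,0],"rot":[0,0,0],"hand":1},
    {"translation":[0,0,0],"rot":[0,0,0],"hand":1},
  ],
  squeeze=30,
)

```text
t: 4.25
eef_pos: [0.434, -0.2991, 0.0276]
ee_rot: [-3.141, 0.0, 2.813]
force: [-2.6, -4.0, 5.0]
width: 0.044
gripper_force: 30.0
```

move_arm(
  rows=[
    {"translation":[0,0,-0.5],"rot":[0,0,0],"hand":1},
    {"translation":[0,0,-1.5],"rot":[0,0,0],"hand":1},
    {"translation":[0,0,-3],"rot":[0,0,0],"hand":1},
    {"translation":[0,0,-5],"rot":[0,0,0],"hand":1},
    {"translation":[0,0,-7.5],"rot":[0,0,0],"hand":1},
    {"translation":[0,0,-10],"rot":[0,0,0],"hand":1},
    {"translation":[0,0,-12],"rot":[0,0,0],"hand":1},
    {"translation":[0,0,-12.5],"rot":[0,0,0],"hand":1},
  ],
)

```text
t: 4.92
eef_pos: [0.4355, -0.2989, 0.1555]
ee_rot: [3.141, 0.005, 2.813]
force: [1.1, -0.1, -1.2]
width: 0.0439
gripper_force: 30.0
```

```bash
python3 -c "
from h import *
go([.4467,.321,.15],-187.7)"
```

```text
t 4.92 trans cm [18.95 59.03  0.48] rot [ -0.    0.3 -11.1] F [ 1.1 -0.1 -1.2] w 0.0439
```

move_arm(
  rows=[
    {"translation":[0.2,0.6,0],"rot":[0,0,0],"hand":1},
    {"translation":[0.6,1.8,0],"rot":[0,0,0],"hand":1},
    {"translation":[1.1,3.5,0],"rot":[0,0,0],"hand":1},
    {"translation":[1.9,5.9,0],"rot":[0,0,0],"hand":1},
    {"translation":[2.8,8.8,0],"rot":[0,0,0],"hand":1},
    {"translation":[3.8,11.8,0],"rot":[0,0,0],"hand":1},
    {"translation":[4.7,14.8,0],"rot":[0,0,0],"hand":1},
    {"translation":[5.7,17.7,0],"rot":[0,0,0],"hand":1},
  ],
)

```text
t: 5.58
eef_pos: [0.4359, -0.1109, 0.1506]
ee_rot: [-3.141, -0.002, 2.812]
force: [0.3, 1.2, -1.4]
width: 0.0439
gripper_force: 30.0
```

move_arm(
  rows=[
    {"translation":[0.95,3,0],"rot":[0,0,0],"hand":1},
    {"translation":[1.9,5.9,0],"rot":[0,0,0],"hand":1},
    {"translation":[2.8,8.9,0],"rot":[0,0,0],"hand":1},
    {"translation":[3.8,11.8,0],"rot":[0,0,0],"hand":1},
    {"translation":[4.7,14.8,0],"rot":[0,0,0],"hand":1},
    {"translation":[5.7,17.7,0],"rot":[0,0,0],"hand":1},
    {"translation":[6.6,20.6,0],"rot":[0,0,0],"hand":1},
    {"translation":[7.6,23.6,0],"rot":[0,0,0],"hand":1},
  ],
)

```text
t: 6.25
eef_pos: [0.4399, 0.1364, 0.1506]
ee_rot: [-3.14, -0.002, 2.812]
force: [1.3, -0.3, -1.4]
width: 0.0433
gripper_force: 30.0
```

move_arm(
  rows=[
    {"translation":[0.95,3,0],"rot":[0,0,-2],"hand":1},
    {"translation":[1.9,5.9,0],"rot":[0,0,-4],"hand":1},
    {"translation":[2.8,8.6,0],"rot":[0,0,-6],"hand":1},
    {"translation":[3.5,11,0],"rot":[0,0,-8],"hand":1},
    {"translation":[4.1,13,0],"rot":[0,0,-10],"hand":1},
    {"translation":[4.6,14.5,0],"rot":[0,0,-11],"hand":1},
    {"translation":[4.9,15.3,0.2],"rot":[0,0,-11.1],"hand":1},
    {"translation":[4.9,15.5,0.3],"rot":[0,0,-11.1],"hand":1},
  ],
)

```text
t: 6.92
eef_pos: [0.4445, 0.2984, 0.1478]
ee_rot: [-3.14, -0.001, 3.006]
force: [1.0, -0.1, -1.4]
width: 0.0437
gripper_force: 30.0
```

```bash
python3 - w2 <<'E'
from look import *
m=(H>22)&(H<35)&(S>120)&near(.447,.321,.1)&(C[...,2]<.012)
print('block',rect(C[m]),m.sum(),np.median(C[m][:,2]))
m=(C[...,2]>.12)&near(.4467,.321,.06); print('stack',m.sum())
go([.4467,.321,.029],-187.7)
E
```

```text
block (array([436.6, 322.3]), (109.7, 102.5), -7.85) 14511 0.006998080836921161
stack 106929
t 6.97 trans cm [ 0.1   2.36 11.88] rot [-0.1 -0.1 -0.1] F [ 0.1  0.5 -1.6] w 0.0437
```

View pics/w2.png

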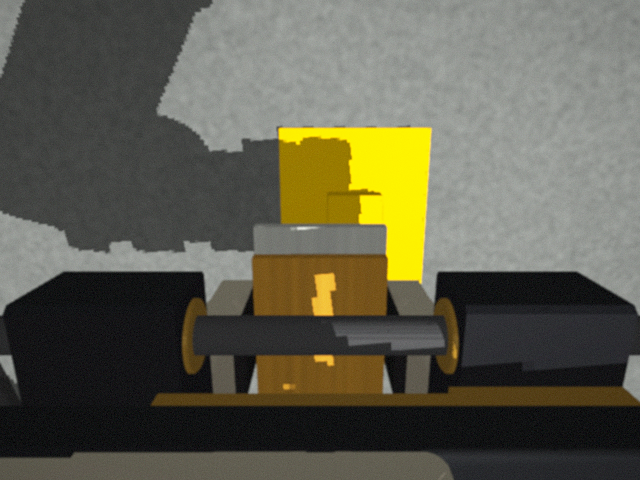

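move_arm(
  rows=[
    {"translation":[0,1.2,1],"rot":[0,0,0],"hand":1},
    {"translation":[0,1.2,3.5],"rot":[0,0,0],"hand":1},
    {"translation":[0,1.2,6],"rot":[0,0,0],"hand":1},
    {"translation":[0,1.2,8],"rot":[0,0,0],"hand":1},
    {"translation":[0,1.2,9.5],"rot":[0,0,0],"hand":1},
    {"translation":[0,1.2,10.5],"rot":[0,0,0],"hand":1},
    {"translation":[0,1.2,10.5],"rot":[0,0,0],"hand":1},
    {"translation":[0,1.2,10.5],"rot":[0,0,0],"hand":1},
  ],
)

```text
t: 7.63
eef_pos: [0.447, 0.309, 0.044]
ee_rot: [-3.141, -0.0, 3.005]
force: [-0.2, 0.1, -1.6]
width: 0.0435
gripper_force: 30.0
```

```bash
python3 - <<'E'
from h import *
go([.4477,.321,.0281],-187.7)
E
```

```text
t 7.63 trans cm [0.09 1.2  1.59] rot [-0.1 -0.  -0.1] F [-0.2  0.1 -1.6] w 0.0435
```

move_arm(
  rows=[
    {"translation":[0.1,0.4,0.4],"rot":[0,0,0],"hand":1},
    {"translation":[0.1,0.9,0.8],"rot":[0,0,0],"hand":1},
    {"translation":[0.1,1.2,1.1],"rot":[0,0,0],"hand":1},
    {"translation":[0.1,1.2,1.3],"rot":[0,0,0],"hand":1},
    {"translation":[0.1,1.2,1.45],"rot":[0,0,0],"hand":1},
    {"translation":[0.1,1.2,1.55],"rot":[0,0,0],"hand":1},
    {"translation":[0.1,1.2,1.6],"rot":[0,0,0],"hand":1},
    {"translation":[0.1,1.2,1.65],"rot":[0,0,0],"hand":1},
  ],
)

```text
t: 8.3
eef_pos: [0.4475, 0.3215, 0.0277]
ee_rot: [3.142, 0.0, 3.006]
force: [-0.1, -0.5, -1.4]
width: 0.0438
gripper_force: 30.0
```

move_arm(
  rows=[
    {"translation":[0,0,0.03],"rot":[0,0,0],"hand":1},
    {"translation":[0,0,0.06],"rot":[0,0,0],"hand":1},
    {"translation":[0,0,0.09],"rot":[0,0,0],"hand":1},
    {"translation":[0,0,0.09],"rot":[0,0,0],"hand":1},
  ],
)

```text
t: 8.63
eef_pos: [0.4475, 0.3215, 0.0276]
ee_rot: [3.141, 0.0, 3.006]
force: [-3.7, -1.1, 7.1]
width: 0.0434
gripper_force: 30.0
```

Contact. I'll release slowly to about 60 mm and rise.

move_arm(
  rows=[
    {"translation":[0,0,0.05],"rot":[0,0,0],"hand":0.48},
    {"translation":[0,0,0.05],"rot":[0,0,0],"hand":0.45},
    {"translation":[0,0,0.05],"rot":[0,0,0],"hand":0.4},
    {"translation":[0,0,0.05],"rot":[0,0,0],"hand":0.2},
    {"translation":[0,0,0.05],"rot":[0,0,0],"hand":0},
    {"translation":[0,0,0],"rot":[0,0,0],"hand":0},
  ],
)

```text
t: 9.13
eef_pos: [0.4475, 0.3216, 0.0266]
ee_rot: [-3.141, -0.0, 3.006]
force: [-0.2, 0.8, -0.4]
width: 0.067
gripper_force: 0.0
```

move_arm(
  rows=[
    {"translation":[0,0,-2],"rot":[0,0,0],"hand":0},
    {"translation":[0,0,-5],"rot":[0,0,0],"hand":0},
    {"translation":[0,0,-9],"rot":[0,0,0],"hand":0},
    {"translation":[0,0,-12.5],"rot":[0,0,0],"hand":0},
    {"translation":[0,0,-12.5],"rot":[0,0,-7],"hand":0},
    {"translation":[0,0,-12.5],"rot":[0,0,-14],"hand":0},
    {"translation":[0,0,-12.5],"rot":[0,0,-21],"hand":0},
    {"translation":[0,0,-12.5],"rot":[0,0,-28],"hand":0},
  ],
)

```text
t: 9.8
eef_pos: [0.4475, 0.3216, 0.1522]
ee_rot: [3.141, 0.001, -2.782]
force: [-0.1, 0.5, -0.3]
width: 0.0879
gripper_force: 0.0
```

move_arm(
  rows=[
    {"translation":[0,0,0],"rot":[0,0,-62],"hand":0},
    {"translation":[0,0,0],"rot":[0,0,-62],"hand":0},
    {"translation":[0,0,0],"rot":[0,0,-62],"hand":0},
    {"translation":[0,0,0],"rot":[0,0,-62],"hand":0},
    {"translation":[0,0,0],"rot":[0,0,-62],"hand":0},
    {"translation":[0,0,0],"rot":[0,0,-62],"hand":0},
    {"translation":[0,0,0],"rot":[0,0,-62],"hand":0},
    {"translation":[0,0,0],"rot":[0,0,-62],"hand":0},
  ],
)

```text
t: 10.47
eef_pos: [0.4475, 0.3215, 0.1517]
ee_rot: [3.141, -0.0, -1.782]
force: [0.3, 0.2, -0.5]
width: 0.0876
gripper_force: 0.0
```

move_arm(
  rows=[
    {"translation":[0,0,0],"rot":[0,0,-5],"hand":0},
    {"translation":[0,0,0],"rot":[0,0,-5],"hand":0},
    {"translation":[0,0,0],"rot":[0,0,-5],"hand":0},
  ],
)

```text
t: 10.72
eef_pos: [0.4475, 0.3215, 0.1517]
ee_rot: [3.141, -0.0, -1.704]
force: [-0.8, -0.4, 0.2]
width: 0.0879
gripper_force: 0.0
```

```bash
cat > stk.py <<'E'
from look import *
def stack(x,y,zt,r=.06):
    ok=((S<70)&(V>70))|((H>10)&(H<22)&(S>80))
    s=near(x,y,r)&ok&(C[...,2]>zt-.016)&(C[...,2]<zt+.006)
    s=biggest(s); t=s&(abs(C[...,2]-zt)<.004); print('stack',rect(C[s]),s.sum(),'top',rect(C[t]),np.median(C[t][:,2]))
E
python3 - w3 <<'E'
from stk import *
stack(.447,.321,.042)
go([.447,.321,.027],-97.7)
E
```

```text
stack (array([446., 321.]), (69.4, 44.3), -7.97) 7779 top (array([445.7, 321.1]), (68.3, 44.1), -7.75) 0.04290165065525092
t 10.77 trans cm [ 0.06  0.04 12.47] rot [ 0. -0.  0.] F [ 0.9  0.5 -0.1] w 0.0874
```

View pics/w3.png

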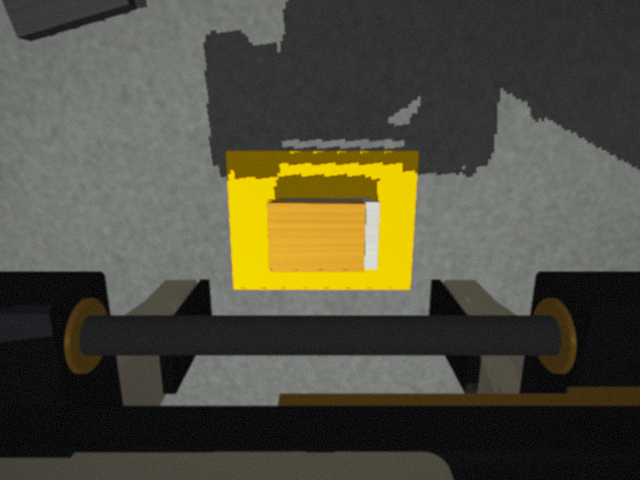

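move_arm(
  rows=[
    {"translation":[0.06,0.12,3],"rot":[0,0,0],"hand":0},
    {"translation":[0.06,0.12,6],"rot":[0,0,0],"hand":0},
    {"translation":[0.06,0.12,8.5],"rot":[0,0,0],"hand":0},
    {"translation":[0.06,0.12,10.5],"rot":[0,0,0],"hand":0},
    {"translation":[0.06,0.12,11.8],"rot":[0,0,0],"hand":0},
    {"translation":[0.06,0.12,12.4],"rot":[0,0,0],"hand":0},
    {"translation":[0.06,0.12,12.4],"rot":[0,0,0],"hand":0},
    {"translation":[0.06,0.12,12.4],"rot":[0,0,0],"hand":0},
  ],
)

```text
t: 11.43
eef_pos: [0.4465, 0.3214, 0.0281]
ee_rot: [-3.141, -0.0, -1.702]
force: [0.0, 0.5, 0.6]
width: 0.0878
gripper_force: 0.0
```

move_arm(
  rows=[
    {"translation":[0,0,0],"rot":[0,0,0],"hand":0.12},
    {"translation":[0,0,0],"rot":[0,0,0],"hand":0.18},
    {"translation":[0,0,0],"rot":[0,0,0],"hand":0.22},
    {"translation":[0,0,0],"rot":[0,0,0],"hand":0.26},
    {"translation":[0,0,0],"rot":[0,0,0],"hand":0.3},
    {"translation":[0,0,0],"rot":[0,0,0],"hand":0.34},
    {"translation":[0,0,0],"rot":[0,0,0],"hand":0.42},
    {"translation":[0,0,0],"rot":[0,0,0],"hand":0.5},
  ],
  squeeze=15,
)

```text
t: 12.1
eef_pos: [0.446, 0.3215, 0.0285]
ee_rot: [3.142, 0.001, -1.701]
force: [-5.0, 1.2, 7.1]
width: 0.0601
gripper_force: 15.0
```

move_arm(
  rows=[
    {"translation":[0,0,0],"rot":[0,0,0],"hand":0.8},
    {"translation":[0,0,0],"rot":[0,0,0],"hand":0.8},
    {"translation":[0,0,0],"rot":[0,0,0],"hand":1},
    {"translation":[0,0,0],"rot":[0,0,0],"hand":1},
  ],
  squeeze=30,
)

```text
t: 12.43
eef_pos: [0.446, 0.3215, 0.0285]
ee_rot: [3.142, 0.001, -1.701]
force: [-5.3, 0.8, 6.4]
width: 0.0599
gripper_force: 30.0
```

move_arm(
  rows=[
    {"translation":[0,0,-0.5],"rot":[0,0,0],"hand":1},
    {"translation":[0,0,-1.5],"rot":[0,0,0],"hand":1},
    {"translation":[0,0,-3],"rot":[0,0,0],"hand":1},
    {"translation":[0,0,-5],"rot":[0,0,0],"hand":1},
    {"translation":[0,0,-8],"rot":[0,0,0],"hand":1},
    {"translation":[0,0,-11],"rot":[0,0,0],"hand":1},
    {"translation":[0,0,-14],"rot":[0,0,0],"hand":1},
    {"translation":[0,0,-17],"rot":[0,0,0],"hand":1},
  ],
)

```text
t: 13.1
eef_pos: [0.446, 0.3206, 0.2]
ee_rot: [-3.142, 0.0, -1.701]
force: [0.6, 1.2, -2.1]
width: 0.0599
gripper_force: 30.0
```

move_arm(
  rows=[
    {"translation":[0,0,-1.3],"rot":[0,0,0],"hand":1},
    {"translation":[0,0,-1.3],"rot":[0,0,0],"hand":1},
    {"translation":[0,0,-1.3],"rot":[0,0,0],"hand":1},
  ],
)

```text
t: 13.35
eef_pos: [0.4463, 0.3211, 0.2118]
ee_rot: [-3.141, 0.002, -1.701]
force: [-0.3, -0.8, -2.9]
width: 0.0601
gripper_force: 30.0
```

```bash
python3 - w4 <<'E'
from look import *
go([.480,.01,.21],-83.5)
E
```

```text
t 13.4 trans cm [30.35 -7.44  0.05] rot [  0.   0. -14.] F [-0.7 -0.  -1.6] w 0.0597
```

View pics/w4.png

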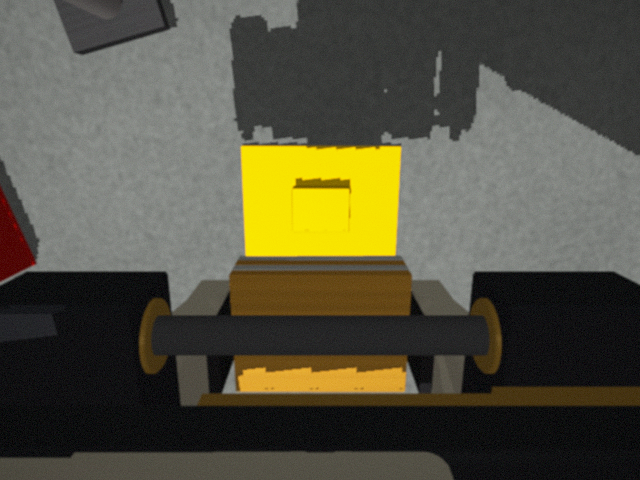

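```bash
python3 - <<'E'
import cv2,numpy as np
im=cv2.imread('pics/w4.png')
a=cv2.resize(im[250:410,215:425],(788,600),interpolation=cv2.INTER_NEAREST);cv2.imwrite('pics/w4c.png',a)
E
```

```text
(no output)
```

View pics/w4c.png

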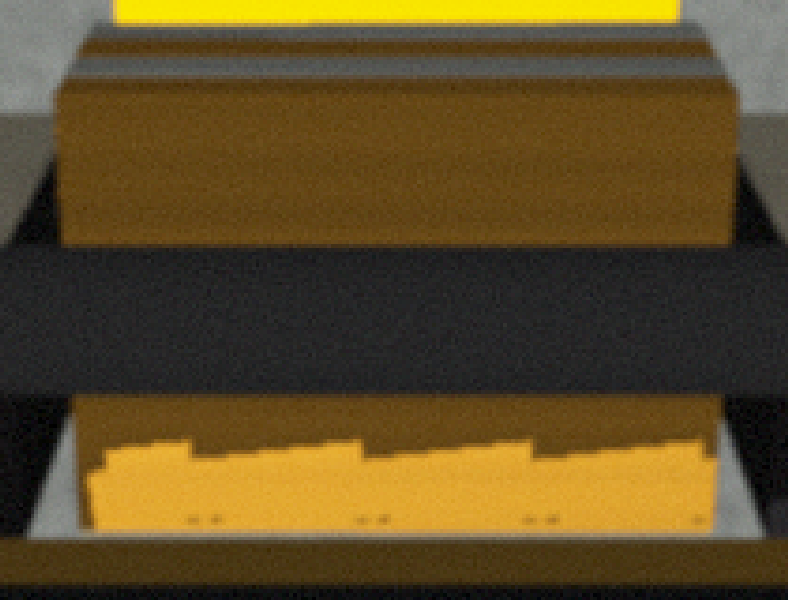

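The stack is flush: the four side-face layers are parallel at rows 257–272, and the pale bits are bench. Now to the dial.

move_arm(
  rows=[
    {"translation":[0.5,-0.1,0],"rot":[0,0,-1],"hand":1},
    {"translation":[1.8,-0.4,0],"rot":[0,0,-3],"hand":1},
    {"translation":[4,-1,0],"rot":[0,0,-5],"hand":1},
    {"translation":[7,-1.7,0],"rot":[0,0,-7],"hand":1},
    {"translation":[10,-2.4,0],"rot":[0,0,-9],"hand":1},
    {"translation":[13,-3.2,0],"rot":[0,0,-11],"hand":1},
    {"translation":[16,-3.9,0],"rot":[0,0,-13],"hand":1},
    {"translation":[19,-4.6,0],"rot":[0,0,-14],"hand":1},
  ],
)

```text
t: 14.07
eef_pos: [0.4663, 0.1246, 0.2095]
ee_rot: [3.139, -0.001, -1.454]
force: [1.2, -0.5, -1.7]
width: 0.0595
gripper_force: 30.0
```

move_arm(
  rows=[
    {"translation":[3,0,0],"rot":[0,0,0],"hand":1},
    {"translation":[6,0,0],"rot":[0,0,0],"hand":1},
    {"translation":[8.5,0,0],"rot":[0,0,0],"hand":1},
    {"translation":[10.3,0,0],"rot":[0,0,0],"hand":1},
    {"translation":[11.3,0,0],"rot":[0,0,0],"hand":1},
    {"translation":[11.7,0,0],"rot":[0,0,0],"hand":1},
    {"translation":[11.7,0,0],"rot":[0,0,0],"hand":1},
    {"translation":[11.7,0,0],"rot":[0,0,0],"hand":1},
  ],
)

```text
t: 14.73
eef_pos: [0.4803, 0.0108, 0.2103]
ee_rot: [3.141, -0.0, -1.457]
force: [0.0, 0.4, -1.7]
width: 0.0599
gripper_force: 30.0
```

```bash
python3 - w5 <<'E'
from look import *
m=near(.513,-.06,.045)&(V<70)&(C[...,2]>.069)&(C[...,2]<.079); m=biggest(m);print('nest',rect(C[m]),m.sum(),np.median(C[m][:,2]))
w=near(.513,-.06,.05)&(H>5)&(H<20)&(S>150)&(C[...,2]>.076); print('walls',rect(C[w]),w.sum(),np.median(C[w][:,2]))
k=near(.613,-.151,.03)&(C[...,2]>.104)&(S>120);print('knob',k.sum(),C[k].mean(0) if k.sum() else '', rect(C[k]) if k.sum() else '')
for l in ('nest','knob_top','gauge_tip','base'):
    print(l,[(round(x['p'],2),W(T,x['point']).round(4)) for x in arm.pinpoint(l,'wrist')[:2]])
go([.514,-.0615,.21],-83.5)
E
```

```text
nest (array([513.6, -61.9]), (45.4, 35.5), 6.42) 4203 0.07501495421872956
walls (array([512.9, -52.3]), (82.9, 55.6), -83.31) 1564 0.08750515420902408
knob 0  
nest [(0.84, array([ 0.512 , -0.0634,  0.0738]))]
knob_top []
gauge_tip [(0.61, array([0.5905, 0.0377, 0.1192]))]
base [(0.92, array([ 0.6047, -0.0518,  0.001 ])), (0.54, array([ 0.5112, -0.0628,  0.0789]))]
t 14.98 trans cm [ 7.61 -2.49  0.07] rot [0.  0.  0.1] F [-0.1 -0.1 -2.2] w 0.0598
```

View pics/w5.png

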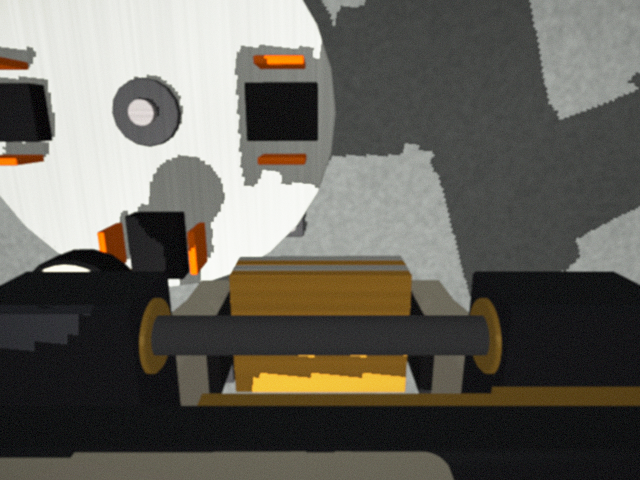

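move_arm(
  rows=[
    {"translation":[0.6,-0.2,0],"rot":[0,0,0.1],"hand":1},
    {"translation":[2,-0.6,0],"rot":[0,0,0.1],"hand":1},
    {"translation":[4,-1.3,0],"rot":[0,0,0.1],"hand":1},
    {"translation":[6,-2,0],"rot":[0,0,0.1],"hand":1},
    {"translation":[7.2,-2.4,0],"rot":[0,0,0.1],"hand":1},
    {"translation":[7.6,-2.45,0],"rot":[0,0,0.1],"hand":1},
    {"translation":[7.65,-2.45,0],"rot":[0,0,0.1],"hand":1},
    {"translation":[7.65,-2.45,0],"rot":[0,0,0.1],"hand":1},
  ],
)

```text
t: 15.65
eef_pos: [0.5134, -0.0627, 0.2106]
ee_rot: [3.141, 0.0, -1.459]
force: [0.2, 0.8, -1.6]
width: 0.0599
gripper_force: 30.0
```

move_arm(
  rows=[
    {"translation":[0,0,1],"rot":[0,0,0],"hand":1},
    {"translation":[0,0,3],"rot":[0,0,0],"hand":1},
    {"translation":[0,0,5],"rot":[0,0,0],"hand":1},
    {"translation":[0,0,7],"rot":[0,0,0],"hand":1},
    {"translation":[0,0,8.5],"rot":[0,0,0],"hand":1},
    {"translation":[0,0,9.5],"rot":[0,0,0],"hand":1},
    {"translation":[0,0,10],"rot":[0,0,0],"hand":1},
    {"translation":[0,0,10],"rot":[0,0,0],"hand":1},
  ],
)

```text
t: 16.32
eef_pos: [0.5129, -0.0624, 0.1097]
ee_rot: [3.14, -0.0, -1.458]
force: [-0.3, -0.4, -1.6]
width: 0.0597
gripper_force: 30.0
```

```bash
python3 - <<'E'
from h import *
go([.5136,-.062,.0815],-83.55)
E
```

```text
t 16.32 trans cm [-0.03 -0.08  2.82] rot [ 0.1 -0.   0. ] F [-0.3 -0.4 -1.6] w 0.0597
```

move_arm(
  rows=[
    {"translation":[0,-0.07,0.6],"rot":[0,0,0],"hand":1},
    {"translation":[0,-0.07,1.3],"rot":[0,0,0],"hand":1},
    {"translation":[0,-0.07,1.9],"rot":[0,0,0],"hand":1},
    {"translation":[0,-0.07,2.3],"rot":[0,0,0],"hand":1},
    {"translation":[0,-0.07,2.5],"rot":[0,0,0],"hand":1},
    {"translation":[0,-0.07,2.65],"rot":[0,0,0],"hand":1},
    {"translation":[0,-0.07,2.7],"rot":[0,0,0],"hand":1},
    {"translation":[0,-0.07,2.75],"rot":[0,0,0],"hand":1},
  ],
)

```text
t: 16.98
eef_pos: [0.5144, -0.0626, 0.0833]
ee_rot: [-3.141, -0.0, -1.459]
force: [0.0, 0.1, -2.1]
width: 0.0596
gripper_force: 30.0
```

move_arm(
  rows=[
    {"translation":[0,0,0.03],"rot":[0,0,0],"hand":1},
    {"translation":[0,0,0.06],"rot":[0,0,0],"hand":1},
    {"translation":[0,0,0.09],"rot":[0,0,0],"hand":1},
    {"translation":[0,0,0.09],"rot":[0,0,0],"hand":1},
  ],
)

```text
t: 17.32
eef_pos: [0.5143, -0.0626, 0.0824]
ee_rot: [-3.141, 0.0, -1.458]
force: [-0.1, 0.8, -1.9]
width: 0.0595
gripper_force: 30.0
```

move_arm(
  rows=[
    {"translation":[0,0,0.04],"rot":[0,0,0],"hand":1},
    {"translation":[0,0,0.08],"rot":[0,0,0],"hand":1},
    {"translation":[0,0,0.12],"rot":[0,0,0],"hand":1},
    {"translation":[0,0,0.12],"rot":[0,0,0],"hand":1},
  ],
)

```text
t: 17.65
eef_pos: [0.5142, -0.0626, 0.0811]
ee_rot: [3.141, 0.0, -1.459]
force: [0.5, -0.4, -1.9]
width: 0.06
gripper_force: 30.0
```

move_arm(
  rows=[
    {"translation":[0,0,0.03],"rot":[0,0,0],"hand":1},
    {"translation":[0,0,0.06],"rot":[0,0,0],"hand":1},
    {"translation":[0,0,0.06],"rot":[0,0,0],"hand":1},
  ],
)

```text
t: 17.9
eef_pos: [0.5143, -0.0626, 0.0806]
ee_rot: [-3.142, -0.0, -1.459]
force: [1.0, 0.3, -0.9]
width: 0.0599
gripper_force: 30.0
```

move_arm(
  rows=[
    {"translation":[0,0,0.02],"rot":[0,0,0],"hand":1},
    {"translation":[0,0,0.05],"rot":[0,0,0],"hand":1},
    {"translation":[0,0,0.05],"rot":[0,0,0],"hand":1},
  ],
)

```text
t: 18.15
eef_pos: [0.5143, -0.0627, 0.0805]
ee_rot: [-3.141, -0.0, -1.458]
force: [-2.6, 0.3, 4.8]
width: 0.0598
gripper_force: 30.0
```

move_arm(
  rows=[
    {"translation":[0,0,0],"rot":[0,0,0],"hand":1},
    {"translation":[0,0,0],"rot":[0,0,0],"hand":1},
  ],
  squeeze=5,
)

```text
t: 18.32
eef_pos: [0.5143, -0.0627, 0.0805]
ee_rot: [-3.141, -0.0, -1.458]
force: [-1.7, -0.1, 5.7]
width: 0.0601
gripper_force: 5.0
```

move_arm(
  rows=[
    {"translation":[0,0,0],"rot":[0,0,0],"hand":0.3},
    {"translation":[0,0,0],"rot":[0,0,0],"hand":0.28},
    {"translation":[0,0,0],"rot":[0,0,0],"hand":0.25},
    {"translation":[0,0,0],"rot":[0,0,0],"hand":0.2},
    {"translation":[0,0,0],"rot":[0,0,0],"hand":0.15},
    {"translation":[0,0,0],"rot":[0,0,0],"hand":0.12},
    {"translation":[0,0,0],"rot":[0,0,0],"hand":0.12},
  ],
)

```text
t: 18.9
eef_pos: [0.5143, -0.0626, 0.08]
ee_rot: [3.142, 0.0, -1.458]
force: [-0.5, -0.4, 0.0]
width: 0.0765
gripper_force: 0.0
```

move_arm(
  rows=[
    {"translation":[0,0,-0.5],"rot":[0,0,0],"hand":0.12},
    {"translation":[0,0,-1.5],"rot":[0,0,0],"hand":0.12},
    {"translation":[0,0,-3],"rot":[0,0,0],"hand":0.12},
    {"translation":[0,0,-5],"rot":[0,0,0],"hand":0.12},
    {"translation":[0,0,-8],"rot":[0,0,0],"hand":0.12},
    {"translation":[0,0,-11],"rot":[0,0,0],"hand":0.12},
    {"translation":[0,0,-13],"rot":[0,0,0],"hand":0.12},
    {"translation":[0,0,-13],"rot":[0,0,0],"hand":0.12},
  ],
)

```text
t: 19.57
eef_pos: [0.5168, -0.0625, 0.2161]
ee_rot: [-3.133, -0.0, -1.458]
force: [0.5, -0.4, -0.3]
width: 0.0773
gripper_force: 0.0
```

```bash
python3 - w6 <<'E'
from stk import *
stack(.514,-.062,.094,.05)
k=near(.613,-.151,.03)&(C[...,2]>.104)&(S>120);print('knob',k.sum(),C[k].mean(0) if k.sum() else '', rect(C[k]) if k.sum() else '')
for l in ('knob_top',):
    print(l,[(round(x['p'],2),W(T,x['point']).round(4)) for x in arm.pinpoint(l,'wrist')[:2]])
go([.6145,-.1515,.21],-83.55)
E
```

```text
stack (array([514.4, -57.5]), (60.1, 55.4), 6.6) 6729 top (array([515. , -62.7]), (60.1, 44.4), 6.15) 0.09497253162414546
knob 1265 [ 0.61303788 -0.15043626  0.11132656] (array([ 613.8, -150.6]), (20.5, 19.6), 50.02)
knob_top [(0.69, array([ 0.6145, -0.1524,  0.1142]))]
t 19.67 trans cm [ 9.97 -8.92  0.2 ] rot [-0.2  0.  -0. ] F [0.8 0.8 0.2] w 0.0769
```

View pics/w6.png

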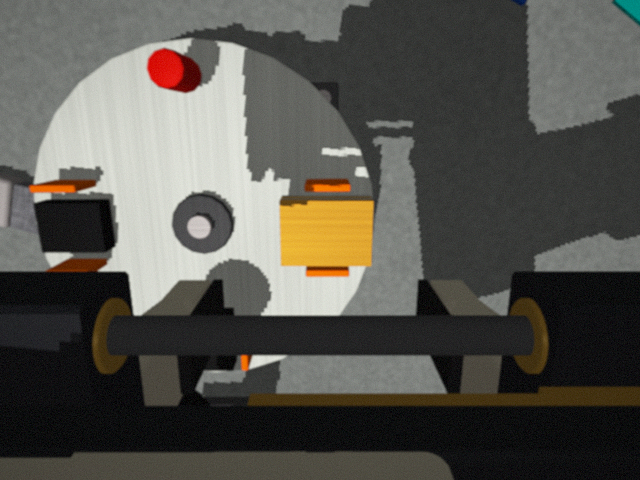

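move_arm(
  rows=[
    {"translation":[3,-2.7,0.2],"rot":[0,0,0],"hand":0.12},
    {"translation":[5.8,-5.2,0.2],"rot":[0,0,0],"hand":0.12},
    {"translation":[8,-7.2,0.2],"rot":[0,0,0],"hand":0.3},
    {"translation":[9.3,-8.4,0.2],"rot":[0,0,0],"hand":0.4},
    {"translation":[9.8,-8.8,0.2],"rot":[0,0,0],"hand":0.4},
    {"translation":[9.85,-8.85,0.2],"rot":[0,0,0],"hand":0.4},
    {"translation":[9.85,-8.85,0.2],"rot":[0,0,0],"hand":0.4},
  ],
)

```text
t: 20.25
eef_pos: [0.6123, -0.1505, 0.207]
ee_rot: [3.14, 0.0, -1.459]
force: [-0.8, 0.4, -0.4]
width: 0.0538
gripper_force: 0.0
```

```bash
python3 - <<'E'
from h import *
go([.6137,-.1507,.091],-83.6)
E
```

```text
t 20.25 trans cm [ 0.04 -0.16 11.6 ] rot [ 0.1  0.  -0. ] F [-0.8  0.4 -0.4] w 0.0538
```

move_arm(
  rows=[
    {"translation":[0.05,-0.15,2],"rot":[0,0,0],"hand":0.4},
    {"translation":[0.05,-0.15,4.5],"rot":[0,0,0],"hand":0.4},
    {"translation":[0.05,-0.15,7],"rot":[0,0,0],"hand":0.4},
    {"translation":[0.05,-0.15,9],"rot":[0,0,0],"hand":0.4},
    {"translation":[0.05,-0.15,10.5],"rot":[0,0,0],"hand":0.4},
    {"translation":[0.05,-0.15,11.4],"rot":[0,0,0],"hand":0.4},
    {"translation":[0.05,-0.15,11.6],"rot":[0,0,0],"hand":0.4},
    {"translation":[0.05,-0.15,11.6],"rot":[0,0,0],"hand":0.4},
  ],
)

```text
t: 20.92
eef_pos: [0.6144, -0.1504, 0.0922]
ee_rot: [3.141, -0.0, -1.458]
force: [-0.0, 0.3, 0.6]
width: 0.0528
gripper_force: 0.0
```

move_arm(
  rows=[
    {"translation":[0,0,0],"rot":[0,0,0],"hand":0.6},
    {"translation":[0,0,0],"rot":[0,0,0],"hand":0.66},
    {"translation":[0,0,0],"rot":[0,0,0],"hand":0.7},
    {"translation":[0,0,0],"rot":[0,0,0],"hand":0.74},
    {"translation":[0,0,0],"rot":[0,0,0],"hand":0.78},
    {"translation":[0,0,0],"rot":[0,0,0],"hand":0.9},
    {"translation":[0,0,0],"rot":[0,0,0],"hand":1},
    {"translation":[0,0,0],"rot":[0,0,0],"hand":1},
  ],
  squeeze=6,
)

```text
t: 21.58
eef_pos: [0.615, -0.151, 0.0925]
ee_rot: [-3.141, -0.0, -1.458]
force: [-1.3, 0.7, 3.1]
width: 0.0218
gripper_force: 6.0
```

move_arm(
  rows=[
    {"translation":[0,0,0],"rot":[0,0,0],"hand":1},
    {"translation":[0,0,0],"rot":[0,0,0],"hand":1},
  ],
  squeeze=20,
)

```text
t: 21.75
eef_pos: [0.615, -0.1509, 0.0925]
ee_rot: [-3.141, -0.0, -1.458]
force: [-1.1, 0.7, 4.5]
width: 0.0212
gripper_force: 20.0
```

```bash
python3 - <<'E'
from h import *
go([.6137,-.1507,.091],-83.6)
for d in (0.3,0.8,1.5,2.5,3.7,5.1,6.6,8.2): print(d, round(-10*(1-np.cos(np.radians(d))),2), round(10*np.sin(np.radians(d)),2))
for d in np.arange(1,9)*1.8: print(round(d,1), round(-10*(1-np.cos(np.radians(d))),2), round(10*np.sin(np.radians(d)),2))
E
```

```text
t 21.75 trans cm [-0.04  0.13  0.15] rot [-0. -0.  0.] F [-1.1  0.7  4.5] w 0.0212
0.3 -0.0 0.05
0.8 -0.0 0.14
1.5 -0.0 0.26
2.5 -0.01 0.44
3.7 -0.02 0.65
5.1 -0.04 0.89
6.6 -0.07 1.15
8.2 -0.1 1.43
1.8 -0.0 0.31
3.6 -0.02 0.63
5.4 -0.04 0.94
7.2 -0.08 1.25
9.0 -0.12 1.56
10.8 -0.18 1.87
12.6 -0.24 2.18
14.4 -0.31 2.49
```

move_arm(
  rows=[
    {"translation":[0,0.05,0],"rot":[0,0,0.3],"hand":1},
    {"translation":[0,0.14,0],"rot":[0,0,0.8],"hand":1},
    {"translation":[0,0.26,0],"rot":[0,0,1.5],"hand":1},
    {"translation":[-0.01,0.44,0],"rot":[0,0,2.5],"hand":1},
    {"translation":[-0.02,0.65,0],"rot":[0,0,3.7],"hand":1},
    {"translation":[-0.04,0.89,0],"rot":[0,0,5.1],"hand":1},
    {"translation":[-0.07,1.15,0],"rot":[0,0,6.6],"hand":1},
    {"translation":[-0.1,1.43,0],"rot":[0,0,8.2],"hand":1},
  ],
)

```text
t: 22.42
eef_pos: [0.6009, -0.1517, 0.0924]
ee_rot: [-3.14, -0.0, -1.604]
force: [1.3, -1.0, 4.2]
width: 0.0214
gripper_force: 20.0
```

move_arm(
  rows=[
    {"translation":[0,0.31,0],"rot":[0,0,1.8],"hand":1},
    {"translation":[-0.02,0.63,0],"rot":[0,0,3.6],"hand":1},
    {"translation":[-0.04,0.94,0],"rot":[0,0,5.4],"hand":1},
    {"translation":[-0.08,1.25,0],"rot":[0,0,7.2],"hand":1},
    {"translation":[-0.12,1.56,0],"rot":[0,0,9],"hand":1},
    {"translation":[-0.18,1.87,0],"rot":[0,0,10.8],"hand":1},
    {"translation":[-0.24,2.18,0],"rot":[0,0,12.6],"hand":1},
    {"translation":[-0.31,2.49,0],"rot":[0,0,14.4],"hand":1},
  ],
)

```text
t: 23.08
eef_pos: [0.5763, -0.1482, 0.0924]
ee_rot: [-3.14, -0.0, -1.855]
force: [2.2, -2.7, 3.4]
width: 0.0211
gripper_force: 20.0
```

```bash
cat > circ.py <<'E'
from h import *
s=arm.get_state(); a=np.array([.6035,-.0515]); v=s['eef_pos'][:2]-a
print('r',np.hypot(*v),'ang',np.degrees(np.arctan2(v[1],v[0])),'yaw',np.degrees(s['ee_rot'][2]),s['eef_pos'],'F',s['force'],s['width'])
E
python3 circ.py
```

```text
r 0.1004138521169061 ang -105.68765865388012 yaw -106.29709386004329 [ 0.57634879 -0.14817344  0.09242195] F [ 2.21520585 -2.69688795  3.36774573] 0.021051664237298023
```

Forces are small, so I'll continue.

move_arm(
  rows=[
    {"translation":[0,0.31,0],"rot":[0,0,1.8],"hand":1},
    {"translation":[-0.02,0.63,0],"rot":[0,0,3.6],"hand":1},
    {"translation":[-0.04,0.94,0],"rot":[0,0,5.4],"hand":1},
    {"translation":[-0.08,1.25,0],"rot":[0,0,7.2],"hand":1},
    {"translation":[-0.12,1.56,0],"rot":[0,0,9],"hand":1},
    {"translation":[-0.18,1.87,0],"rot":[0,0,10.8],"hand":1},
    {"translation":[-0.24,2.18,0],"rot":[0,0,12.6],"hand":1},
    {"translation":[-0.31,2.49,0],"rot":[0,0,14.4],"hand":1},
  ],
)

```text
t: 23.75
eef_pos: [0.5526, -0.1384, 0.0924]
ee_rot: [-3.141, -0.0, -2.107]
force: [1.9, -3.1, 5.4]
width: 0.0218
gripper_force: 20.0
```

move_arm(
  rows=[
    {"translation":[0,0.31,0],"rot":[0,0,1.8],"hand":1},
    {"translation":[-0.02,0.63,0],"rot":[0,0,3.6],"hand":1},
    {"translation":[-0.04,0.94,0],"rot":[0,0,5.4],"hand":1},
    {"translation":[-0.08,1.25,0],"rot":[0,0,7.2],"hand":1},
    {"translation":[-0.12,1.56,0],"rot":[0,0,9],"hand":1},
    {"translation":[-0.18,1.87,0],"rot":[0,0,10.8],"hand":1},
    {"translation":[-0.24,2.18,0],"rot":[0,0,12.6],"hand":1},
    {"translation":[-0.31,2.49,0],"rot":[0,0,14.4],"hand":1},
  ],
)

```text
t: 24.42
eef_pos: [0.532, -0.1227, 0.0924]
ee_rot: [3.141, -0.001, -2.359]
force: [-2.6, -0.4, 8.5]
width: 0.0217
gripper_force: 20.0
```

```bash
python3 circ.py
```

```text
r 0.10086535919762397 ang -135.12918651216782 yaw -135.1405540935345 [ 0.53201679 -0.12266159  0.09236961] F [-2.58581811 -0.44903271  8.48828542] 0.02169925474685441
```

move_arm(
  rows=[
    {"translation":[0,0.31,0],"rot":[0,0,1.8],"hand":1},
    {"translation":[-0.02,0.63,0],"rot":[0,0,3.6],"hand":1},
    {"translation":[-0.04,0.94,0],"rot":[0,0,5.4],"hand":1},
    {"translation":[-0.08,1.25,0],"rot":[0,0,7.2],"hand":1},
    {"translation":[-0.12,1.56,0],"rot":[0,0,9],"hand":1},
    {"translation":[-0.18,1.87,0],"rot":[0,0,10.8],"hand":1},
    {"translation":[-0.24,2.18,0],"rot":[0,0,12.6],"hand":1},
    {"translation":[-0.31,2.49,0],"rot":[0,0,14.4],"hand":1},
  ],
)

```text
t: 25.08
eef_pos: [0.5163, -0.1026, 0.0924]
ee_rot: [3.141, -0.001, -2.61]
force: [-3.6, 2.0, 9.9]
width: 0.0211
gripper_force: 20.0
```

move_arm(
  rows=[
    {"translation":[0,0.31,0],"rot":[0,0,1.8],"hand":1},
    {"translation":[-0.02,0.63,0],"rot":[0,0,3.6],"hand":1},
    {"translation":[-0.04,0.94,0],"rot":[0,0,5.4],"hand":1},
    {"translation":[-0.08,1.25,0],"rot":[0,0,7.2],"hand":1},
    {"translation":[-0.12,1.56,0],"rot":[0,0,9],"hand":1},
    {"translation":[-0.18,1.87,0],"rot":[0,0,10.8],"hand":1},
    {"translation":[-0.23,2.13,0],"rot":[0,0,12.3],"hand":1},
    {"translation":[-0.27,2.33,0],"rot":[0,0,13.5],"hand":1},
  ],
)

```text
t: 25.75
eef_pos: [0.5067, -0.0811, 0.0924]
ee_rot: [3.141, -0.001, -2.845]
force: [-4.8, 1.5, 10.4]
width: 0.0217
gripper_force: 20.0
```

```bash
python3 circ.py
```

```text
r 0.10123379948778359 ang -162.9776448008575 yaw -163.0316826417991 [ 0.50670119 -0.08113567  0.09235719] F [-4.79716056  1.53927507 10.42477025] 0.02168932522038884
```

move_arm(
  rows=[
    {"translation":[0,0.19,0],"rot":[0,0,1.1],"hand":1},
    {"translation":[-0.01,0.38,0],"rot":[0,0,2.2],"hand":1},
    {"translation":[-0.02,0.58,0],"rot":[0,0,3.3],"hand":1},
    {"translation":[-0.03,0.77,0],"rot":[0,0,4.4],"hand":1},
    {"translation":[-0.05,0.96,0],"rot":[0,0,5.5],"hand":1},
    {"translation":[-0.07,1.13,0],"rot":[0,0,6.5],"hand":1},
    {"translation":[-0.09,1.3,0],"rot":[0,0,7.5],"hand":1},
    {"translation":[-0.11,1.46,0],"rot":[0,0,8.4],"hand":1},
  ],
)

```text
t: 26.42
eef_pos: [0.5034, -0.0672, 0.0923]
ee_rot: [-3.141, -0.001, -2.991]
force: [-4.6, -1.0, 10.4]
width: 0.0218
gripper_force: 20.0
```

move_arm(
  rows=[
    {"translation":[0,0.12,0],"rot":[0,0,0.7],"hand":1},
    {"translation":[0,0.23,0],"rot":[0,0,1.3],"hand":1},
    {"translation":[0,0.31,0],"rot":[0,0,1.8],"hand":1},
    {"translation":[-0.01,0.36,0],"rot":[0,0,2.1],"hand":1},
    {"translation":[-0.01,0.36,0],"rot":[0,0,2.1],"hand":1},
    {"translation":[-0.01,0.36,0],"rot":[0,0,2.1],"hand":1},
  ],
)

```text
t: 26.92
eef_pos: [0.503, -0.0636, 0.0923]
ee_rot: [-3.141, -0.002, -3.027]
force: [-4.1, 0.4, 12.0]
width: 0.0215
gripper_force: 20.0
```

```bash
python3 circ.py
```

```text
r 0.10127750392460678 ang -173.11461006432492 yaw -173.44409987158483 [ 0.50295292 -0.06364152  0.09234231] F [-4.10462619  0.35479459 11.95539446] 0.021498521294119527
```

move_arm(
  rows=[
    {"translation":[0,0,0],"rot":[0,0,0],"hand":1},
    {"translation":[0,0,0],"rot":[0,0,0],"hand":1},
  ],
  squeeze=4,
)

```text
t: 27.08
eef_pos: [0.5031, -0.0636, 0.092]
ee_rot: [-3.142, -0.001, -3.027]
force: [-2.4, 0.6, 6.1]
width: 0.0217
gripper_force: 4.0
```

move_arm(
  rows=[
    {"translation":[0,0,0],"rot":[0,0,0],"hand":0.74},
    {"translation":[0,0,0],"rot":[0,0,0],"hand":0.72},
    {"translation":[0,0,0],"rot":[0,0,0],"hand":0.7},
    {"translation":[0,0,0],"rot":[0,0,0],"hand":0.6},
    {"translation":[0,0,0],"rot":[0,0,0],"hand":0.5},
    {"translation":[0,0,0],"rot":[0,0,0],"hand":0.4},
  ],
)

```text
t: 27.58
eef_pos: [0.504, -0.0633, 0.0919]
ee_rot: [3.142, -0.0, -3.026]
force: [0.5, -0.0, -0.4]
width: 0.0405
gripper_force: 0.0
```

move_arm(
  rows=[
    {"translation":[0,0,-1],"rot":[0,0,0],"hand":0.4},
    {"translation":[0,0,-3],"rot":[0,0,0],"hand":0.4},
    {"translation":[0,0,-6],"rot":[0,0,0],"hand":0.4},
    {"translation":[0,0,-9],"rot":[0,0,0],"hand":0.4},
    {"translation":[0,0,-12],"rot":[0,0,0],"hand":0.4},
    {"translation":[0,0,-15],"rot":[0,0,0],"hand":0.4},
    {"translation":[0,0,-17],"rot":[0,0,0],"hand":0.4},
    {"translation":[0,0,-17],"rot":[0,0,0],"hand":0.4},
  ],
)

```text
t: 28.25
eef_pos: [0.5062, -0.0634, 0.2679]
ee_rot: [-3.141, 0.008, -3.025]
force: [1.1, -0.6, 1.3]
width: 0.0525
gripper_force: 0.0
```

```bash
python3 - w7 <<'E'
from stk import *
T0=T
k=near(.503,-.062,.03)&(C[...,2]>.104)&(S>120);print('knob',k.sum(),C[k].mean(0), rect(C[k]))
for c in ('scene','side'):
    TT=pose(c); im2,d2=arm.grab_frame(c); C2=cloud(c,TT,d2); h=cv2.cvtColor(im2,cv2.COLOR_RGB2HSV)
    n=lambda x,y,r:np.hypot(C2[...,0]-x,C2[...,1]-y)<r
    k=n(.503,-.062,.025)&(C2[...,2]>.108)&(h[...,1]>120); print(c,'knob',C2[k].mean(0) if k.sum() else '')
    k=n(.5925,.038,.06)&(C2[...,2]>.09)&(C2[...,2]<.098)&(h[...,0]>10)&(h[...,0]<35)&(h[...,1]>80); print('gold',k.sum(),rect(C2[k]) if k.sum()>5 else '')
    u,v=proj(c,TT,np.array([.5925,.038,.09])).astype(int); cr=im2[v-70:v+70,u-95:u+95]; save('crop_%s.png'%c,cv2.resize(cr,None,fx=2,fy=2))
    print('gauge',[(round(x['p'],2),W(TT,x['point']).round(4)) for x in arm.pinpoint('gauge_tip',c)[:1]],'flange',[W(TT,x['point']).round(3) for x in arm.pinpoint('flange',c)[:1]])
a=[cv2.imread('pics/crop_%s.png'%c) for c in ('scene','side')]; cv2.imwrite('pics/crops.png',np.vstack(a))
E
```

```text
knob 5416 [ 0.48546873 -0.06355326  0.31936939] (array([496.3, -63.2]), (57.5, 36.4), -86.94)
scene knob [ 0.5054737  -0.05819235  0.21128241]
gold 422 (array([596.6,  39.2]), (60.3, 59.1), -80.87)
gauge [(0.67, array([0.5932, 0.0347, 0.1184]))] flange [array([ 0.753, -0.264,  0.   ])]
side knob [ 0.50319158 -0.06749269  0.14140318]
gold 415 (array([591.5,  35.5]), (63.9, 44.7), -82.76)
gauge [(0.64, array([0.5886, 0.0367, 0.118 ]))] flange [array([ 0.751, -0.26 , -0.001])]
```

View pics/crops.png

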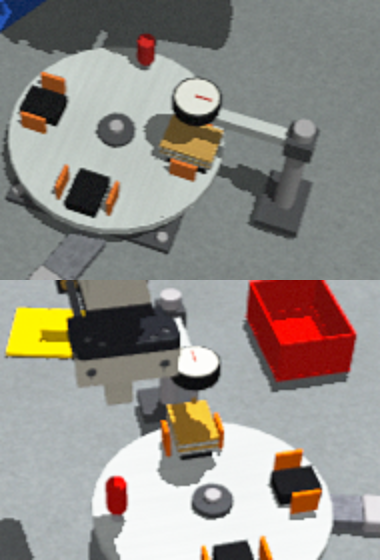

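The stack sits flush under the gauge (scene crop (192,140), side crop (193,428)). One last check of the dial angle, then I'll hand in.

```bash
python3 - w8 <<'E'
from stk import *
a=np.array([.603,-.0515])
K=[]
for c in ('scene','side'):
    TT=pose(c); im2,d2=arm.grab_frame(c); C2=cloud(c,TT,d2); h=cv2.cvtColor(im2,cv2.COLOR_RGB2HSV)
    k=(np.hypot(C2[...,0]-.503,C2[...,1]+.062)<.03)&(C2[...,2]>.104)&(C2[...,2]<.117)&(h[...,1]>150)&((h[...,0]<8)|(h[...,0]>172)); K.append(C2[k].mean(0)); print(c,k.sum(),K[-1])
v=np.mean(K,0)[:2]-a; ang=np.degrees(np.arctan2(v[1],v[0])); turn=-83.6-ang if ang<0 else -83.6-ang+360
print('turn',turn)
if abs(turn-90)<2.5: print(arm.job_done())
E
```

```text
scene 62 [ 0.50657518 -0.06101056  0.11084325]
side 78 [ 0.50411219 -0.06837376  0.11008637]
turn 88.70662077617803
the job is handed in; nothing more can be done
None
```

The squared, flush stack is on the nest and the dial has been indexed one notch clockwise, so it now sits under the gauge. My last measurement put the turn at 88.7° (about 0.02 rad short of the notch, within camera error), nothing was bumped, and I handed the job in at about 28 s.

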